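# Fit the drip tray back under the roasting stove

## Robot

A 7-joint arm with a two-finger parallel gripper is mounted at the origin on the work surface. World frame = base frame: x ahead of the robot, y to its left, z up, the work surface at z = 0. Lengths are in m, angles in rad, forces in N, time in s.
With the tool pointing down it reaches from about 0.35 to 0.9 m from the base axis. Payload 8.1 kg.
Tool frame: the origin (TCP) lies on the centre line of the jaws, within the pads' length; the fingertips stand 17 mm ahead of it and the grasp point (between the pads) lies 2 mm behind it; z points along the fingers, y is the direction in which the jaws open and shut (so a half turn about z gives the same grasp; the last joint's range is limited). The gripper opens to 92 mm and grips with 3 to 60 N. Pads are 19 mm wide; open, the fingers measure 130 mm over their backs; the gripper's body (75 mm by 190 mm) begins 47 mm behind the grasp point.
Start: joints at [1.246, 0.434, 0.025, 1.573, -0.012, 1.134, -0.075], TCP at [0.137, -0.61, 0.244] pointing down, gripper open.
Joint ranges: [-2.62, 2.62], [-0.44, 2.09], [-1.27, 1.32], [0.08, 2.57], [-1.32, 4.46], [0.12, 2], [-2.74, 2.74]. Speed limits (rad/s): [2.22, 2.22, 3.01, 3.01, 3.14, 3.14, 3.14].

## Interface

Orientations are given as a rotation vector (axis times angle).
In Python, from cell import arm, imaging, job gives the robot as it stands.
- The arm moves only by the tool jog_arm, never from a script. Its argument "moves" is a list of rows, each an object with "fingers": the closure, from -1 (fully open) to 1 (shut); "xyz": the shift along the tool's x, y, z in cm, a list of three; "angular": the turn, a rotation vector about the tool's x, y, z in rad, a list of three. In form: [{"fingers": fingers, "xyz": [dx, dy, dz], "angular": [ax, ay, az]}, ...]. A call has 1 to 12 rows; each row is the pose to reach, as a shift and turn from the pose commanded when the call began, along the tool's axes at that moment; what a row does not reach only later rows make up. A row lasts 1/8 s, in which the tool goes at most 62.5 mm and 10.7 degrees, less where a joint would pass 70% of its speed; a pose out of reach is approached as far as the arm can. A call with a gripper value outside its range is refused whole. The fingers move at their own pace and stop on an object; "grip_force" is the grip in N (left out, the last holds). Time passes only in rows, so rows that repeat a pose let the fingers close. It gives the time, the measured TCP pose, the force and the opening at its end, in the units of the state.
- arm.observe(): the state, without advancing time (a new reading comes with each control period).
- imaging.get_image(name): name is "side" or "top"; returns the picture (384x512x3 uint8, red, green, blue); there is no depth.
- imaging.camera_params(name): a dict with "fx", "fy", "cx", "cy" (pixels), "rvec" (rotation vector, rad) and "tvec" (3), from world to camera coordinates, as OpenCV has them. Camera axes: x right, y down, z forward; pixel columns grow to the right and rows downward; lengths in m; the calibration is good to about 2 mm. A picture is of the moment at which its call begins. camera_params takes no time and is no camera call.
- job.sign_off(): hands the job in, once; it reports no verdict.
The state is a dict: "clock": time; "joints": joint angles; "dq": joint speeds; "joint_efforts": joint torques, N m; "position": TCP position; "ee_rot": TCP orientation; "force": force on the tool from outside, world axes, zero at the start; "ft_torque": the same for the moment, N m; "width": opening from 0.0 (shut) to 1.0 (fully open).
Only numpy, scipy, OpenCV 4.12 (cv2) and the standard library are available. Lean on these libraries where they do the work, as an engineer would, in place of code of your own. Each camera call takes 0.05 s, during which the arm holds its last target. There are 200 camera calls.

## Task

Put the washed drip tray back into the stove: slide it into the slot under the burner until it is fully home, its front plate flush against the stove. The jebena is standing in the way, so clear it to its proper place, set down gently and upright on its round wooden stand, without tipping it over. Leave the gas knob off, and leave the pan, the colander and the glass bowl where they are.

Things in the scene. Friction and masses are not known exactly. Their poses are not given: they have to be found in the camera images.
- stove: Fixed single-burner stove: box 230 mm (x) by 270 mm (y), top 76 mm above the board; pan grate up to 108 mm, 40 mm or more back from the front edge. Origin: centre of its underside, at board height. Flat front at x = -0.115, facing its own -x; low in it the drip tray's slot (point mouth), hidden from above, and on the -y side the gas knob.
- mouth (a point): Bottom middle of the slot's mouth, in the front's plane, at (-0.115, 0.030, 0.014) in the stove's frame, axes as the stove's: the slot runs in along +x. It is 156 mm wide, 35 mm high over its floor (14 mm above the board), 220 mm deep. In its first 24 mm the side walls flare to 170 mm at the mouth and the floor has a sloping lip, front edge 6 mm lower.
- knob (a joint): Gas knob on the stove's front, turning angle in rad, 0 = off. Turns easily; leave it.
- knob_at (a point): Middle of the gas knob, 36 mm across on a 60 mm disc, standing out 44 mm from the front, at (-0.143, -0.100, 0.042) in the stove's frame.
- tray: Loose steel drip tray, 0.25 to 0.4 kg, flat on the board. Open pan 150 x 150 mm, walls 22 mm high, back corners (+x) bevelled 12 mm. In front (-x) a plate 188 mm wide (y), 42 mm high, 3 mm thick, back face at x = -0.075, bottom level with the pan's. Origin: centre of the pan's underside. Goes in +x end first until the plate meets the stove's front.
- tray_handle (a point): Middle of the tray's handle: a straight bar along the tray's y, 100 mm long, 10 mm thick (x), 16 mm high, at (-0.123, 0, 0.031) in the tray's frame, axes as the tray's. 40 mm free between bar and plate, but for the two arms that carry it at y = +-0.046.
- tray_plate (a point): Bottom middle of the back face of the tray's front plate, at (-0.075, 0, 0) in the tray's frame, axes as the tray's. It lies on point mouth when the tray is home.
- jebena: Loose terracotta coffee pot, 0.5 to 0.75 kg, in front of the slot. Flat base 72 mm across, belly 120 mm at height 55 mm, straight neck 35 mm across from 130 to 186 mm, lip 40 mm, top 195 mm. Loop handle on its -x side from neck to belly (top at 158 mm, 67 mm out from the axis); short spout on +x (top 128 mm, 69 mm out). Origin: centre of its base.
- neck (a point): On the jebena's axis, 170 mm above its base: the middle of the free part of the neck, above the handle. Axes as the jebena's.
- stand: Round wooden stand for the jebena, a flat disc 120 mm across and 16 mm thick, fixed on the board. Origin: centre of its underside; its top is 0.016 above.
- pan: Cast-iron pan, 184 mm across, 42 mm high, with a 120 mm long straight handle on its +x side; origin: centre of its underside. Leave it.
- colander: Steel cooling colander, 200 mm across, 82 mm high, loop handles at its +-y sides out to 125 mm; origin: centre of its underside. Leave it.
- bowl: Small green glass bowl, 84 mm across, 40 mm high; origin: centre of its underside. Leave it.
- board: Fixed thick wooden board on the bench, 730 x 1100 mm, 40 mm thick (top at z = 0.040); everything stands on it. Origin: centre of its underside.
Mind the look-alikes: they are no part of the job. What is shaped like the tray but purple is not meant.

How it is judged:
By the outcome, as a careful person would: the job done as asked, in the order asked, and still so for the second after the job is handed in, with the robot touching nothing.
It also fails if it takes over 58 s, if anything falls off the work surface, if the arm or the gripper's body presses on something with over 40 N, if the wrist force passes 120 N, or if a joint passes its speed limit or range.

## Working session

There is one attempt and no reset: what is moved stays moved. The work goes in short steps, Python scripts to look and compute and a tool call to move; the robot and the scene stay as the last step left them, time stands still between calls to the robot, and variables do not carry over. Pictures are saved under pics/ and viewed, about 8 in all and at most 12, crops included, and the job is handed in when it is done.

Besides the shell and the picture viewer there is one more tool, called after "Request:" as name([rows], argument=value, ...), one row to a line, values as JSON. jog_arm: Moves the arm, as the interface text tells. Its arguments: {"type":"object","properties":{"moves":{"type":"array"},"grip_force":{"type":"number"}},"required":["moves"]}

```bash
mkdir -p pics; ls; python3 - <<'E'
from cell import arm, imaging
import cv2
for n in("top","side"):
    cv2.imwrite(f"pics/{n}0.png",imaging.get_image(n)[:,:,::-1]); print(imaging.camera_params(n))
print(arm.observe())
E
```

```text
pics
{'fx': 440.32151223377053, 'fy': 440.32151223377053, 'cx': 258.71154043247714, 'cy': 193.62603090583255, 'rvec': array([ 2.20446959, -2.16034323,  0.05486292]), 'tvec': array([-0.16388404,  0.57970651,  1.573669  ])}
{'fx': 481.7881120239135, 'fy': 481.7881120239135, 'cx': 254.16522731470397, 'cy': 186.81117582205053, 'rvec': array([ 2.2395933 , -0.1852399 ,  0.11424916]), 'tvec': array([-0.61360927,  0.05833904,  1.83412258])}
{'clock': 0.1, 'joints': array([ 1.24638822,  0.43516047,  0.0250253 ,  1.5740211 , -0.01162238,
        1.13401776, -0.07509608]), 'dq': array([-0.00036196, -0.00124068,  0.00119448, -0.00126225,  0.00069015,
       -0.00044407,  0.00129903]), 'joint_efforts': array([ 3.04337671e-03, -6.69115663e+01,  9.87880155e-01, -3.15141499e+01,
       -6.05052989e-02,  3.75121075e-02,  1.59025518e-05]), 'position': array([ 0.13732425, -0.60926626,  0.24301379]), 'ee_rot': array([-3.12089091e+00, -3.47352725e-01,  4.62057828e-04]), 'force': array([0.1230929 , 0.16263305, 0.02973492]), 'ft_torque': array([-0.06441563, -0.08054514,  0.02033362]), 'width': 0.9984498201249694}
```

View pics/top0.png

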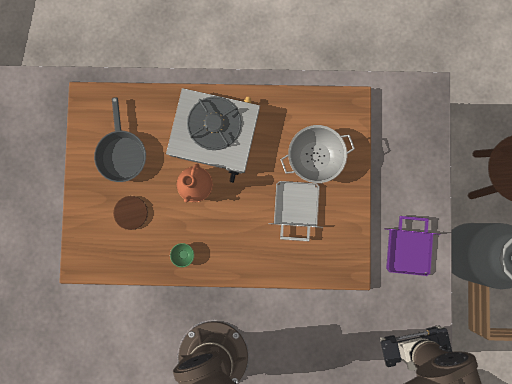

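View pics/side0.png

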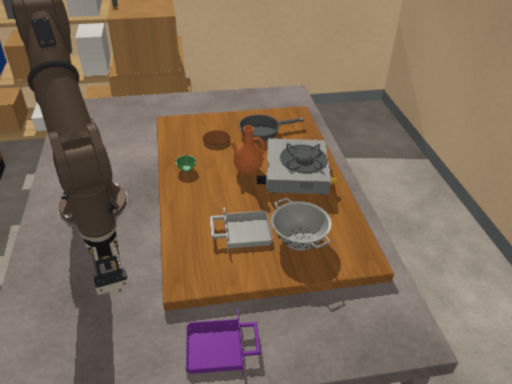

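The top view shows the stove at (215,130), jebena at (193,184), stand at (131,212), grey tray at (297,205), purple look-alike at (411,250), colander at (318,153), bowl at (182,255) and pan at (120,156). The grey tray on the board is the one meant. The purple one lies off the board and is excluded by the task. I'll enlarge both views to confirm and measure.

```bash
python3 - <<'E'
import cv2
a=cv2.imread("pics/top0.png")[80:270,105:345]; cv2.imwrite("pics/topc.png",cv2.resize(a,None,fx=3.3333,fy=3.1,interpolation=cv2.INTER_CUBIC) if 0 else cv2.resize(a,(720,570),interpolation=cv2.INTER_CUBIC))
b=cv2.imread("pics/side0.png")[110:260,190:390]; cv2.imwrite("pics/sidec.png",cv2.resize(b,(800,600),interpolation=cv2.INTER_CUBIC))
E
```

```text
(no output)
```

View pics/topc.png

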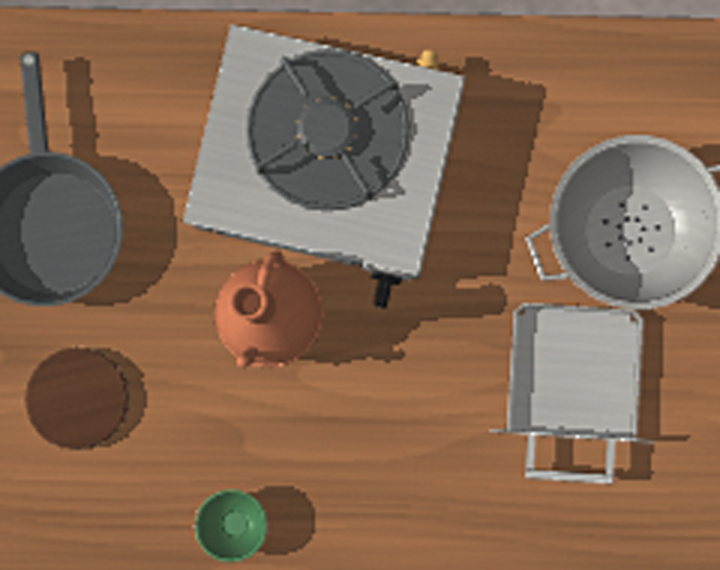

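View pics/sidec.png

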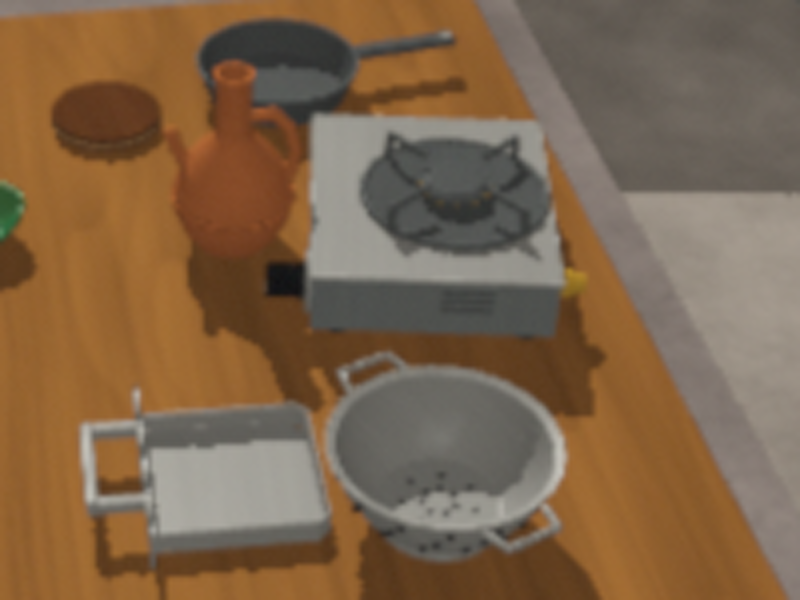

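Crop readings agree with the description: the grey tray has its plate and handle towards the robot, the jebena stands at the stove's front, and the knob is at crop (382,287). The jebena's loop handle faces the stove and its spout faces the robot. I'll fit the poses from both views.

```bash
cat > h.py <<'E'
import numpy as np, cv2
from scipy.optimize import least_squares
from scipy.spatial.transform import Rotation as R
from cell import arm, imaging
C={n:imaging.camera_params(n) for n in("top","side")}
def proj(n,P):
    c=C[n];K=np.array([[c['fx'],0,c['cx']],[0,c['fy'],c['cy']],[0,0,1]])
    return cv2.projectPoints(np.array(P,float).reshape(-1,1,3),c['rvec'],c['tvec'],K,None)[0].reshape(-1,2)
def pose(p,P):
    c,s=np.cos(p[2]),np.sin(p[2]);P=np.array(P,float)
    return np.c_[p[0]+c*P[:,0]-s*P[:,1],p[1]+s*P[:,0]+c*P[:,1],P[:,2]+.04]
def fit(obs,p0,yaw=True):
    # obs: (cam,(u,v),(local pt))
    def f(q):
        p=q if yaw else np.r_[q,0]
        return np.concatenate([proj(n,pose(p,[l]))[0]-uv for n,uv,l in obs])
    s=least_squares(f,p0 if yaw else p0[:2],loss='soft_l1');return s.x,f(s.x).reshape(-1,2).round(1)
T=lambda c,r:((c+.5)/3-.5+105,(r+.5)/3-.5+80)
S=lambda c,r:((c+.5)/4-.5+190,(r+.5)/4-.5+110)
E
python3 - <<'E'
from h import *
z=.076
st=[("top",T(229,25),(.115,.135,z)),("top",T(463,73),(.115,-.135,z)),("top",T(415,275),(-.115,-.135,z)),("top",T(184,220),(-.115,.135,z)),
("side",S(311,114),(-.115,.135,z)),("side",S(543,122),(.115,.135,z)),("side",S(563,280),(.115,-.135,z)),("side",S(306,281),(-.115,-.135,z)),("top",T(382,290),(-.155,-.1,.042))]
print("stove",*fit(st,[.7,0,-.2]))
je=[("top",T(251,299),(0,0,.195)),("side",S(235,71),(0,0,.195)),("top",T(268,311),(0,0,.055))]
print("jeb",*fit(je,[.5,.1,0],False))
print("stand",*fit([("top",T(77,398),(0,0,.016)),("side",S(106,111),(0,0,.016))],[.5,.2,0],False))
tr=[("top",T(527,478),(-.128,.05,.039)),("top",T(613,483),(-.128,-.05,.039)),("top",T(489,431),(-.078,.094,.042)),
("top",T(516,312),(.063,.075,.022)),("top",T(526,305),(.075,.063,.022)),("top",T(631,308),(.075,-.063,.022)),("top",T(641,319),(.063,-.075,.022)),
("side",S(83,425),(-.128,.05,.039)),("side",S(92,513),(-.128,-.05,.039)),("side",S(137,392),(-.078,.094,.042)),("side",S(330,530),(.063,-.075,.022)),("side",S(306,405),(.075,.063,.022))]
print("tray",*fit(tr,[.5,-.3,0]))
print("bowl",*fit([("top",T(231,525),(0,0,.04))],[.5,0,0],False))
print("pan",*fit([("top",T(47,228),(0,0,.042))],[.5,0,0],False))
print("col",*fit([("top",T(637,221),(0,0,.082))],[.5,0,0],False))
E
```

```text
stove [ 0.79584104  0.00986532 -0.19926879] [[ 0.8  0.3]
 [-0.9  0.9]
 [ 0.4 -1.4]
 [ 0.4 -0.1]
 [ 1.1  0.1]
 [-1.3 -0.2]
 [ 0.2  0.3]
 [ 2.1 -1.8]
 [-0.5  3.7]]
jeb [0.60912095 0.06849426] [[-0.8  0.1]
 [ 0.2  0.2]
 [ 0.6  0. ]]
stand [0.5055105  0.29850443] [[ 0.1 -0. ]
 [-0.1 -0.3]]
tray [ 0.55131012 -0.28614001 -0.03042965] [[ 0.4 -0.3]
 [ 0.8 -0.5]
 [ 1.1  0.2]
 [-0.6 -0.1]
 [-0.3 -1. ]
 [ 0.5 -0.2]
 [ 0.5 -0.3]
 [-0.6 -0.2]
 [-0.6 -2. ]
 [-0.9 -2. ]
 [-2.1 -2.4]
 [ 0.7  1.2]]
bowl [0.36277904 0.10828832] [[0. 0.]]
pan [0.70230222 0.33398413] [[0. 0.]]
col [ 0.7169911  -0.34834258] [[0. 0.]]
```

```bash
cat >> h.py <<'E'
def go(p,psi):
    o=arm.observe();R0=R.from_rotvec(o['ee_rot']);Rt=R.from_euler('z',psi)*R.from_euler('x',np.pi)
    print('xyz cm',(R0.inv().apply(np.array(p)-o['position'])*100).round(2),'ang',(R0.inv()*Rt).as_rotvec().round(3))
E
python3 -c "
from h import *
go([.609,.068,.34],-.27)
go([.609,.068,.21],-.27)"
```

```text
xyz cm [ 60.9  -55.71  -9.63] ang [-0.001  0.     0.492]
xyz cm [ 60.91 -55.69   3.37] ang [-0.001  0.     0.492]
```

Request:
jog_arm([
  {"fingers": -1,"xyz": [3,-3,-6],"angular": [0,0,0.1]},
  {"fingers": -1,"xyz": [7,-6.5,-9.6],"angular": [0,0,0.2]},
  {"fingers": -1,"xyz": [11,-10,-9.6],"angular": [0,0,0.3]},
  {"fingers": -1,"xyz": [15,-14,-9.6],"angular": [0,0,0.4]},
  {"fingers": -1,"xyz": [20,-18,-9.6],"angular": [0,0,0.49]},
  {"fingers": -1,"xyz": [24,-22,-9.6],"angular": [0,0,0.49]},
  {"fingers": -1,"xyz": [28,-26,-9.6],"angular": [0,0,0.49]},
  {"fingers": -1,"xyz": [32,-30,-9.6],"angular": [0,0,0.49]},
  {"fingers": -1,"xyz": [36,-33,-9.6],"angular": [0,0,0.49]},
  {"fingers": -1,"xyz": [40,-37,-9.6],"angular": [0,0,0.49]},
  {"fingers": -1,"xyz": [44,-40.5,-9.6],"angular": [0,0,0.49]},
  {"fingers": -1,"xyz": [48,-44,-9.6],"angular": [0,0,0.49]},
])

```text
clock: 1.6
position: [0.5095, -0.0735, 0.3395]
ee_rot: [3.113, -0.421, -0.001]
force: [0.3, -0.6, 0.4]
width: 0.996
```

```bash
python3 -c "
from h import *
go([.609,.068,.34],-.27)
go([.609,.068,.21],-.27)"
```

```text
xyz cm [  5.83 -16.28  -0.05] ang [0.    0.    0.001]
xyz cm [  5.84 -16.29  12.95] ang [0.    0.    0.001]
```

Request:
jog_arm([
  {"fingers": -1,"xyz": [1.5,-4,0],"angular": [0,0,0]},
  {"fingers": -1,"xyz": [3,-8,0],"angular": [0,0,0]},
  {"fingers": -1,"xyz": [4.4,-12,0],"angular": [0,0,0]},
  {"fingers": -1,"xyz": [5.8,-16.3,0],"angular": [0,0,0]},
  {"fingers": -1,"xyz": [5.8,-16.3,0],"angular": [0,0,0]},
  {"fingers": -1,"xyz": [5.8,-16.3,3],"angular": [0,0,0]},
  {"fingers": -1,"xyz": [5.8,-16.3,6],"angular": [0,0,0]},
  {"fingers": -1,"xyz": [5.8,-16.3,9],"angular": [0,0,0]},
  {"fingers": -1,"xyz": [5.8,-16.3,11.5],"angular": [0,0,0]},
  {"fingers": -1,"xyz": [5.8,-16.3,13],"angular": [0,0,0]},
  {"fingers": -1,"xyz": [5.8,-16.3,13],"angular": [0,0,0]},
])

```text
clock: 2.98
position: [0.6075, 0.0662, 0.2089]
ee_rot: [3.112, -0.421, -0.003]
force: [-0.6, -0.3, 0.8]
width: 1.002
```

```bash
python3 - <<'E'
from h import *
a=imaging.get_image("side")[:,:,::-1]
b=imaging.get_image("top")[:,:,::-1]
x=cv2.resize(a[90:190,200:300],(400,400),interpolation=cv2.INTER_CUBIC);y=cv2.resize(b[130:230,145:245],(400,400),interpolation=cv2.INTER_CUBIC)
cv2.imwrite("pics/grasp.png",np.hstack([x,y]))
go([.609,.068,.21],-.27)
E
```

```text
xyz cm [ 0.02 -0.13  0.06] ang [-0.    -0.001  0.001]
```

View pics/grasp.png

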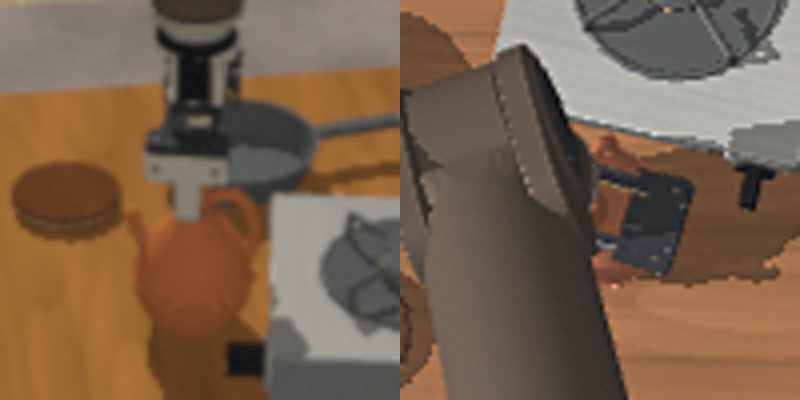

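The near finger covers the neck in the side view at crop (188,195), so it is centred and clear of the loop handle. Next I close and lift a little.

Request:
jog_arm([
  {"fingers": 1,"xyz": [0,0,0],"angular": [0,0,0]},
  {"fingers": 1,"xyz": [0,0,0],"angular": [0,0,0]},
  {"fingers": 1,"xyz": [0,0,0],"angular": [0,0,0]},
  {"fingers": 1,"xyz": [0,0,0],"angular": [0,0,0]},
  {"fingers": 1,"xyz": [0,0,0],"angular": [0,0,0]},
  {"fingers": 1,"xyz": [0,0,0],"angular": [0,0,0]},
  {"fingers": 1,"xyz": [0,0,-0.5],"angular": [0,0,0]},
  {"fingers": 1,"xyz": [0,0,-1.5],"angular": [0,0,0]},
  {"fingers": 1,"xyz": [0,0,-2.5],"angular": [0,0,0]},
  {"fingers": 1,"xyz": [0,0,-3.5],"angular": [0,0,0]},
  {"fingers": 1,"xyz": [0,0,-4.5],"angular": [0,0,0]},
  {"fingers": 1,"xyz": [0,0,-5],"angular": [0,0,0]},
], grip_force=28)

```text
clock: 4.58
position: [0.6084, 0.067, 0.2607]
ee_rot: [-3.113, 0.42, -0.002]
force: [0.9, 0.5, -7.2]
width: 0.378
```

```bash
python3 -c "
from h import *
print(arm.observe()['force'])
go([.5055,.2985,.261],-.27)
go([.5055,.2985,.226],-.27)"
```

```text
[ 0.87971965  0.49412391 -7.23692335]
xyz cm [-16.06 -19.6   -0.04] ang [-0.    -0.001  0.002]
xyz cm [-16.06 -19.59   3.46] ang [-0.    -0.001  0.002]
```

Request:
jog_arm([
  {"fingers": 1,"xyz": [-0.6,-0.8,0],"angular": [0,0,0]},
  {"fingers": 1,"xyz": [-1.9,-2.3,0],"angular": [0,0,0]},
  {"fingers": 1,"xyz": [-3.7,-4.5,0],"angular": [0,0,0]},
  {"fingers": 1,"xyz": [-5.7,-7,0],"angular": [0,0,0]},
  {"fingers": 1,"xyz": [-7.7,-9.4,0],"angular": [0,0,0]},
  {"fingers": 1,"xyz": [-9.7,-11.8,0],"angular": [0,0,0]},
  {"fingers": 1,"xyz": [-11.7,-14.3,0],"angular": [0,0,0]},
  {"fingers": 1,"xyz": [-13.4,-16.4,0],"angular": [0,0,0]},
  {"fingers": 1,"xyz": [-14.8,-18.1,0],"angular": [0,0,0]},
  {"fingers": 1,"xyz": [-15.7,-19.2,0],"angular": [0,0,0]},
  {"fingers": 1,"xyz": [-16.1,-19.6,0],"angular": [0,0,0]},
  {"fingers": 1,"xyz": [-16.1,-19.6,0],"angular": [0,0,0]},
])

```text
clock: 6.08
position: [0.5047, 0.2984, 0.2596]
ee_rot: [3.113, -0.42, -0.0]
force: [0.0, -0.7, -7.6]
width: 0.376
```

```bash
python3 - <<'E'
from h import *
a=imaging.get_image("side")[:,:,::-1]
b=imaging.get_image("top")[:,:,::-1]
x=cv2.resize(a[60:170,170:280],(400,400),interpolation=cv2.INTER_CUBIC);y=cv2.resize(b[150:260,80:190],(400,400),interpolation=cv2.INTER_CUBIC)
cv2.imwrite("pics/over.png",np.hstack([x,y]))
go([.5055,.2985,.226],-.27); print(arm.observe()['force'],arm.observe()['position'])
for n,o in(("side",(170,60)),("top",(80,150))):
  p=arm.observe()['position']; P=[[p[0],p[1],.056],[p[0],p[1],p[2]-.17],[.5055,.2985,.056]]
  print(n,((proj(n,P)-o+.5)*400/110).round(0))
E
```

```text
xyz cm [-0.01 -0.1   3.36] ang [ 0.001 -0.     0.   ]
[ 0.09968582 -0.93292576 -7.54644767] [0.50533224 0.29754101 0.25959169]
side [[169. 282.]
 [168. 259.]
 [169. 282.]]
top [[186. 229.]
 [176. 228.]
 [185. 228.]]
```

View pics/over.png

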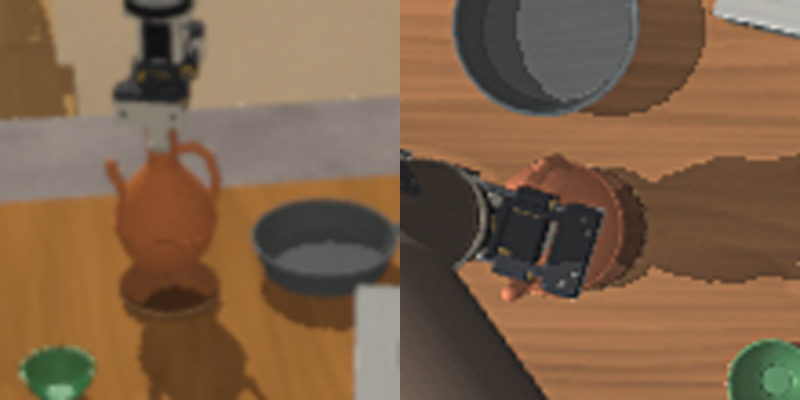

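The jebena hangs upright over the stand: body at x≈166 against the stand at 169 in the side crop. I lower it gently.

Request:
jog_arm([
  {"fingers": 1,"xyz": [0,-0.1,0.6],"angular": [0,0,0]},
  {"fingers": 1,"xyz": [0,-0.1,1.4],"angular": [0,0,0]},
  {"fingers": 1,"xyz": [0,-0.1,2.2],"angular": [0,0,0]},
  {"fingers": 1,"xyz": [0,-0.1,2.7],"angular": [0,0,0]},
  {"fingers": 1,"xyz": [0,-0.1,3],"angular": [0,0,0]},
  {"fingers": 1,"xyz": [0,-0.1,3.2],"angular": [0,0,0]},
  {"fingers": 1,"xyz": [0,-0.1,3.35],"angular": [0,0,0]},
  {"fingers": 1,"xyz": [0,-0.1,3.35],"angular": [0,0,0]},
])

```text
clock: 7.18
position: [0.5051, 0.2995, 0.2262]
ee_rot: [3.113, -0.42, 0.0]
force: [0.1, -0.3, -6.4]
width: 0.378
```

Request:
jog_arm([
  {"fingers": 1,"xyz": [0,0,0.1],"angular": [0,0,0]},
  {"fingers": 1,"xyz": [0,0,0.2],"angular": [0,0,0]},
  {"fingers": 1,"xyz": [0,0,0.2],"angular": [0,0,0]},
])

```text
clock: 7.55
position: [0.5056, 0.3, 0.2256]
ee_rot: [-3.112, 0.42, -0.003]
force: [-1.5, -0.6, 4.7]
width: 0.377
```

Contact is confirmed: the force went from -7 to +5 N. I release and back straight up.

Request:
jog_arm([
  {"fingers": 0.15,"xyz": [0,0,0],"angular": [0,0,0]},
  {"fingers": 0,"xyz": [0,0,0],"angular": [0,0,0]},
  {"fingers": -0.5,"xyz": [0,0,0],"angular": [0,0,0]},
  {"fingers": -1,"xyz": [0,0,0],"angular": [0,0,0]},
  {"fingers": -1,"xyz": [0,0,0],"angular": [0,0,0]},
  {"fingers": -1,"xyz": [0,0,-2],"angular": [0,0,0]},
  {"fingers": -1,"xyz": [0,0,-5],"angular": [0,0,0]},
  {"fingers": -1,"xyz": [0,0,-9],"angular": [0,0,0]},
  {"fingers": -1,"xyz": [0,0,-12],"angular": [0,0,0]},
])

```text
clock: 8.68
position: [0.5052, 0.2997, 0.346]
ee_rot: [-3.113, 0.42, -0.001]
force: [-0.3, 0.3, 0.1]
width: 1.002
```

```bash
python3 - <<'E'
from h import *
a=imaging.get_image("side")[:,:,::-1];b=imaging.get_image("top")[:,:,::-1]
cv2.imwrite("pics/s1.png",a);cv2.imwrite("pics/t1.png",b)
z=lambda i,c,r,w,h,s:cv2.resize(i[r:r+h,c:c+w],(w*s,h*s),interpolation=cv2.INTER_CUBIC)
L=np.vstack([z(b,163,85,100,100,4),z(b,100,180,100,50,4)]);Rr=np.vstack([z(a,250,130,100,80,4),z(a,200,90,100,70,4)])
cv2.imwrite("pics/comp.png",np.hstack([L,Rr]))
E
```

```text
(no output)
```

View pics/comp.png

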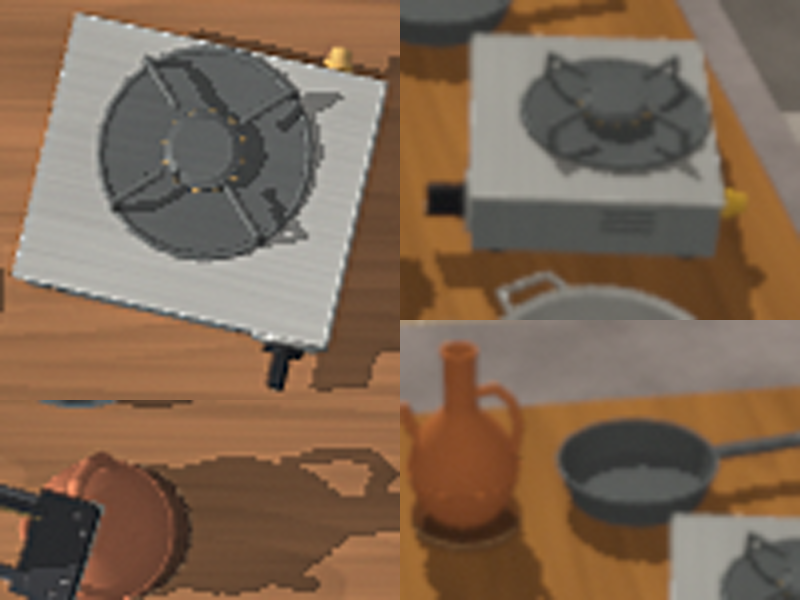

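Jebena stands upright and centred on the stand (side crop, axis at 460,340–530). Stove top corners in the top crop are (77,14), (387,82), (330,343) and (14,274). I refit the stove with these.

```bash
python3 - <<'E'
from h import *
z=.076
t=lambda c,r:((c+.5)/4-.5+163,(r+.5)/4-.5+85); s=lambda c,r:((c+.5)/4-.5+250,(r+.5)/4-.5+130)
top=[("top",t(77,14),(.115,.135,z)),("top",t(387,82),(.115,-.135,z)),("top",t(329,342),(-.115,-.135,z)),("top",t(14,274),(-.115,.135,z))]
sd=[("side",s(72,35),(-.115,.135,z)),("side",s(299,41),(.115,.135,z)),("side",s(322,203),(.115,-.135,z)),("side",s(67,197),(-.115,-.135,z))]
for o in(top,sd,top+sd): print(*fit(o,[.79,0,-.2]))
p=fit(top+sd,[.79,0,-.2])[0]
u=np.array([np.cos(p[2]),np.sin(p[2])])
m=pose(p,[(-.115,.03,.014)])[0];print("mouth",m)
tr=[.5513,-.2861,-.0304]
h=pose(tr,[(-.123,0,.031)])[0];print("handle",h)
for d in(.115,.0):   # tray centre distance of back edge before mouth
    q=m[:2]-u*(.198+d);print("handle at",d,q)
go([*h[:2],.17],tr[2]+np.pi/2);go([*h[:2],.17],tr[2]-np.pi/2); print(arm.observe()['joints'])
E
```

```text
[ 0.79545656  0.00757367 -0.19863005] [[ 0.5  0.3]
 [-0.6 -0.1]
 [-0.8 -0.1]
 [ 0.9 -0.1]]
[ 0.79248247  0.00758445 -0.20619205] [[ 0.3  0.1]
 [-0.7  0.5]
 [-0.5  0.1]
 [ 0.9 -0.5]]
[ 0.79447119  0.00783697 -0.20100452] [[ 0.5  0.5]
 [-0.6  0.2]
 [-1.   0.3]
 [ 0.8  0.1]
 [ 0.6  0.2]
 [-0.4  0.3]
 [ 0.2 -0.1]
 [ 1.6 -0.5]]
mouth [0.68777615 0.06019315 0.054     ]
handle [ 0.42835683 -0.28236138  0.071     ]
handle at 0.115 [0.38107793 0.12268476]
handle at 0.0 [0.49376258 0.09972458]
xyz cm [ 7.89 58.35 17.56] ang [ 0.    -0.007 -1.809]
xyz cm [ 7.89 58.35 17.56] ang [-0.006 -0.     1.333]
[-0.30286241  0.34832901 -0.45480518  1.47579626  0.15521702  1.34712876
 -2.60656334]
```

Request:
jog_arm([
  {"fingers": -1,"xyz": [0.6,4.5,0],"angular": [0,0,-0.16]},
  {"fingers": -1,"xyz": [1.2,9,0],"angular": [0,0,-0.32]},
  {"fingers": -1,"xyz": [1.9,14,0],"angular": [0,0,-0.48]},
  {"fingers": -1,"xyz": [2.6,19,2],"angular": [0,0,-0.64]},
  {"fingers": 0.35,"xyz": [3.3,24,4],"angular": [0,0,-0.8]},
  {"fingers": 0.35,"xyz": [4,29,6],"angular": [0,0,-0.96]},
  {"fingers": 0.35,"xyz": [4.7,34,8],"angular": [0,0,-1.12]},
  {"fingers": 0.35,"xyz": [5.4,39,10],"angular": [0,0,-1.28]},
  {"fingers": 0.35,"xyz": [6.1,44,12],"angular": [0,0,-1.44]},
  {"fingers": 0.35,"xyz": [6.8,49,14],"angular": [0,0,-1.6]},
  {"fingers": 0.35,"xyz": [7.4,54,16],"angular": [0,0,-1.76]},
  {"fingers": 0.35,"xyz": [7.9,58.4,17.6],"angular": [0,0,-1.809]},
])

```text
clock: 10.28
position: [0.4253, -0.2863, 0.1668]
ee_rot: [-2.251, -2.19, 0.0]
force: [0.2, 0.9, 0.0]
width: 0.324
```

```bash
python3 - <<'E'
from h import *
h=[.4284,-.2824]
go([*h,.073],-.0304+np.pi/2);o=arm.observe();print(o['joints'],o['width'],o['position'])
E
```

```text
xyz cm [0.39 0.31 9.38] ang [-0.001 -0.     0.003]
[ 0.82089224  0.37664369 -0.43001847  1.91197769  0.19767595  0.89516563
  0.26536934] 0.32366267821367184 [ 0.42530952 -0.28626866  0.16684737]
```

Request:
jog_arm([
  {"fingers": 0.35,"xyz": [0.4,0.3,0],"angular": [0,0,0]},
  {"fingers": 0.35,"xyz": [0.4,0.3,2.5],"angular": [0,0,0]},
  {"fingers": 0.35,"xyz": [0.4,0.3,5],"angular": [0,0,0]},
  {"fingers": 0.35,"xyz": [0.4,0.3,6.5],"angular": [0,0,0]},
  {"fingers": 0.35,"xyz": [0.4,0.3,8],"angular": [0,0,0]},
  {"fingers": 0.35,"xyz": [0.4,0.3,9],"angular": [0,0,0]},
  {"fingers": 0.35,"xyz": [0.4,0.3,9.4],"angular": [0,0,0]},
  {"fingers": 0.35,"xyz": [0.4,0.3,9.4],"angular": [0,0,0]},
])

```text
clock: 11.28
position: [0.4297, -0.2806, 0.0743]
ee_rot: [2.255, 2.188, -0.0]
force: [-0.6, -0.5, -0.4]
width: 0.324
```

```bash
python3 - <<'E'
from h import *
go([.4284,-.2824,.073],-.0304+np.pi/2);o=arm.observe();print(o['width'],o['position'])
a=imaging.get_image("side")[:,:,::-1]
cv2.imwrite("pics/tg.png",cv2.resize(a[180:260,190:310],(720,480),interpolation=cv2.INTER_CUBIC))
E
```

```text
xyz cm [-0.18 -0.12  0.13] ang [0. 0. 0.]
0.3236308994820187 [ 0.42965075 -0.28064014  0.07427061]
```

View pics/tg.png

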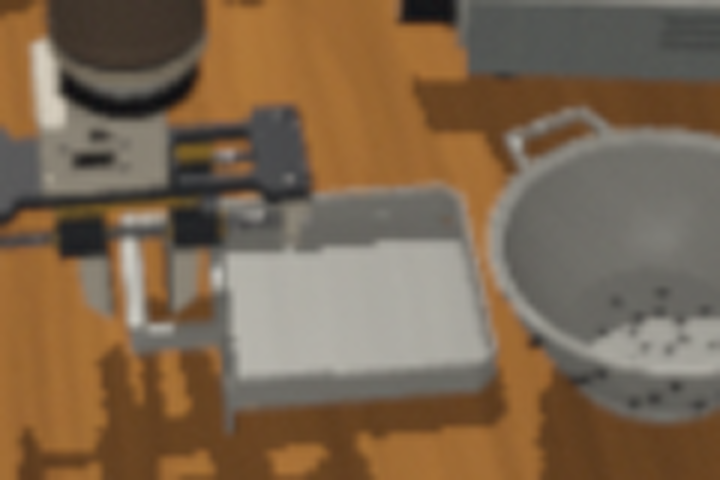

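The bar (crop x≈130) is between the fingers (95 and 180) and clear of the plate. I close with 60 N and do a small test lift.

Request:
jog_arm([
  {"fingers": 1,"xyz": [0,0,0.1],"angular": [0,0,0]},
  {"fingers": 1,"xyz": [0,0,0.1],"angular": [0,0,0]},
  {"fingers": 1,"xyz": [0,0,0.1],"angular": [0,0,0]},
  {"fingers": 1,"xyz": [0,0,0.1],"angular": [0,0,0]},
  {"fingers": 1,"xyz": [0,0,0.1],"angular": [0,0,0]},
  {"fingers": 1,"xyz": [0,0,-0.3],"angular": [0,0,0]},
  {"fingers": 1,"xyz": [0,-0.5,-1],"angular": [0,0,0]},
  {"fingers": 1,"xyz": [0,-1,-2],"angular": [0,0,0]},
  {"fingers": 1,"xyz": [0,-1.5,-3],"angular": [0,0,0]},
  {"fingers": 1,"xyz": [0,-2,-4],"angular": [0,0,0]},
  {"fingers": 1,"xyz": [0,-2,-4],"angular": [0,0,0]},
], grip_force=60)

```text
clock: 12.7
position: [0.4096, -0.2804, 0.1152]
ee_rot: [2.254, 2.186, 0.0]
force: [0.2, -0.1, -3.7]
width: 0.097
```

```bash
python3 - <<'E'
from h import *
o=arm.observe();print(o['width'],o['position'],o['ee_rot'],o['force'],o['ft_torque'])
a=imaging.get_image("side")[:,:,::-1]; b=imaging.get_image("top")[:,:,::-1]
z=lambda i,c,r,w,h,s:cv2.resize(i[r:r+h,c:c+w],(w*s,h*s),interpolation=cv2.INTER_CUBIC)
cv2.imwrite("pics/lift.png",np.hstack([z(a,190,175,80,80,5),z(b,265,165,80,80,5)]))
E
```

```text
0.0973532255159564 [ 0.40955977 -0.28043257  0.11522553] [2.25402689e+00 2.18605292e+00 1.22660049e-04] [ 0.19310855 -0.12984103 -3.65242007] [0.01078297 0.15841082 0.00034174]
```

View pics/lift.png

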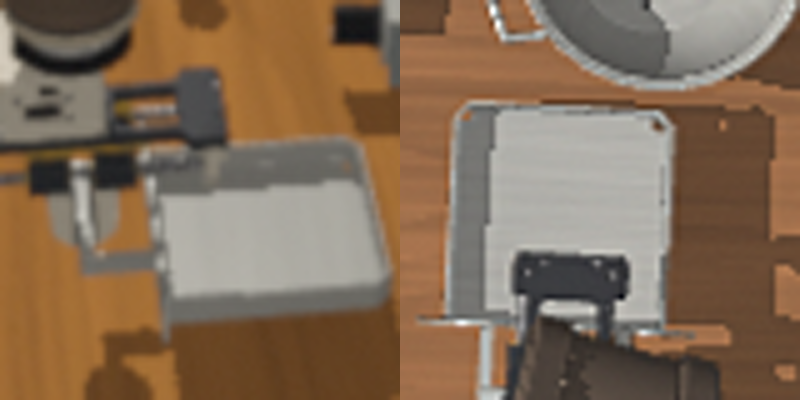

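Tray is fully lifted (3.7 N ≈ 0.37 kg) and the grip measures 9 mm. I estimate its pose in the hand, including droop, from the rim corners.

```bash
cat >> h.py <<'E'
TR=[(.063,.075,.022),(.075,.063,.022),(.075,-.063,.022),(.063,-.075,.022),(-.078,.094,.042)]
def fit_tray(obs,bar,yaw0):
    # bar: world xz-known bar centre; q = [slide along bar, yaw, pitch(+ = back end down), z]
    def f(q):
        Rm=R.from_euler('ZY',[q[1],q[2]]);o=np.array(bar)+[-np.sin(q[1])*q[0],np.cos(q[1])*q[0],q[3]]
        r=[proj(n,[o+Rm.apply(np.array(l)-[-.123,0,.031])])[0]-uv for n,uv,l in obs]
        return np.r_[np.concatenate(r),q[3]/.002]
    s=least_squares(f,[0,yaw0,0,0],loss='soft_l1');return s.x,f(s.x)[:-1].reshape(-1,2).round(1)
E
python3 - <<'E'
from h import *
s=lambda c,r:((c+.5)/5-.5+190,(r+.5)/5-.5+175);t=lambda c,r:((c-400+.5)/5-.5+265,(r+.5)/5-.5+165)
o=[("top",t(855-400+0,118),TR[0])] if 0 else []
o=[("top",t(455,118),TR[0]),("top",t(468,102),TR[1]),("top",t(658,113),TR[2]),("top",t(674,128),TR[3]),("top",t(418,320),TR[4]),
("side",s(354,139),TR[1]),("side",s(388,274),TR[3])]
print(*fit_tray(o,[.4096,-.2804,.113],-.03))
E
```

```text
[-6.99563418e-04 -1.81426018e-02 -1.66218195e-02  9.59042748e-05] [[-0.3 -0.1]
 [ 0.7 -0.2]
 [-0.3 -1. ]
 [-0.1 -0.4]
 [ 0.   1. ]
 [ 1.3 -0.1]
 [-2.1  0.4]]
```

Tray hangs level and in line with the tool (pitch -0.02, offset <1 mm). The next move goes high over the knob to a point in front of the mouth.

```bash
python3 - <<'E'
from h import *
psi=np.pi/2-.201
go([.4644,.1057,.18],psi);go([.4644,.1057,.091],psi)
E
```

```text
xyz cm [38.73  4.31 -6.57] ang [0.    0.    0.171]
xyz cm [38.74  4.31  2.33] ang [0.    0.    0.171]
```

Request:
jog_arm([
  {"fingers": 1,"xyz": [0,0,-1.5],"angular": [0,0,0]},
  {"fingers": 1,"xyz": [1,0,-4],"angular": [0,0,0]},
  {"fingers": 1,"xyz": [3.5,0.4,-6.6],"angular": [0,0,0.02]},
  {"fingers": 1,"xyz": [7,0.8,-6.6],"angular": [0,0,0.04]},
  {"fingers": 1,"xyz": [11,1.3,-6.6],"angular": [0,0,0.06]},
  {"fingers": 1,"xyz": [15,1.8,-6.6],"angular": [0,0,0.08]},
  {"fingers": 1,"xyz": [19,2.2,-6.6],"angular": [0,0,0.1]},
  {"fingers": 1,"xyz": [23,2.7,-6.6],"angular": [0,0,0.12]},
  {"fingers": 1,"xyz": [27,3.2,-6.6],"angular": [0,0,0.14]},
  {"fingers": 1,"xyz": [31,3.6,-6.6],"angular": [0,0,0.16]},
  {"fingers": 1,"xyz": [35,4,-6.6],"angular": [0,0,0.171]},
  {"fingers": 1,"xyz": [38,4.3,-6.6],"angular": [0,0,0.171]},
])

```text
clock: 14.3
position: [0.4641, 0.1008, 0.181]
ee_rot: [-2.432, -1.989, -0.001]
force: [-0.6, 0.5, -2.5]
width: 0.107
```

```bash
python3 - <<'E'
from h import *
psi=np.pi/2-.201
o=arm.observe();print(o['position'],o['force'],o['width']);go([.4644,.1057,.18],psi);go([.4644,.1057,.091],psi)
E
```

```text
[0.46413134 0.10077479 0.18103536] [-0.63642973  0.52903337 -2.53891478] 0.10686660725668293
xyz cm [ 0.49 -0.07  0.1 ] ang [ 0.    -0.001  0.001]
xyz cm [ 0.48 -0.08  9.  ] ang [ 0.    -0.001  0.001]
```

Request:
jog_arm([
  {"fingers": 1,"xyz": [0.5,-0.1,0],"angular": [0,0,0]},
  {"fingers": 1,"xyz": [0.5,-0.1,2],"angular": [0,0,0]},
  {"fingers": 1,"xyz": [0.5,-0.1,4],"angular": [0,0,0]},
  {"fingers": 1,"xyz": [0.5,-0.1,6],"angular": [0,0,0]},
  {"fingers": 1,"xyz": [0.5,-0.1,7.5],"angular": [0,0,0]},
  {"fingers": 1,"xyz": [0.5,-0.1,8.5],"angular": [0,0,0]},
  {"fingers": 1,"xyz": [0.5,-0.1,9],"angular": [0,0,0]},
  {"fingers": 1,"xyz": [0.5,-0.1,9],"angular": [0,0,0]},
])

```text
clock: 15.3
position: [0.4641, 0.1036, 0.0903]
ee_rot: [2.433, 1.987, -0.0]
force: [-0.2, 0.2, -4.1]
width: 0.102
```

```bash
python3 - <<'E'
from h import *
psi=np.pi/2-.201
o=arm.observe();print(o['position'],o['force'],o['width']);go([.4644,.1057,.091],psi)
a=imaging.get_image("side")[:,:,::-1]; b=imaging.get_image("top")[:,:,::-1]
z=lambda i,c,r,w,h,s:cv2.resize(i[r:r+h,c:c+w],(w*s,h*s),interpolation=cv2.INTER_CUBIC)
cv2.imwrite("pics/pre.png",np.hstack([z(a,215,135,80,80,5),z(b,165,145,80,80,5)]))
E
```

```text
[0.46405704 0.10361957 0.09025225] [-0.15566204  0.19131731 -4.10304952] 0.10235833843002642
xyz cm [ 0.21 -0.01 -0.07] ang [-0.  0. -0.]
```

View pics/pre.png

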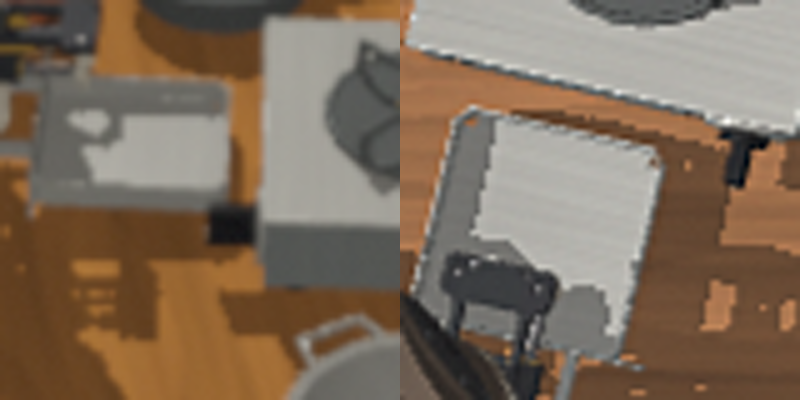

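Picture 10 shows the tray squarely in front of the slot: rim bevels at top crop (453,122), (470,106), (648,147) and (663,165), with the stove front edge above and the knob clear to the right at (740,160). A pose check comes before inserting.

```bash
python3 - <<'E'
from h import *
s=lambda c,r:((c+.5)/5-.5+215,(r+.5)/5-.5+135);t=lambda c,r:((c-400+.5)/5-.5+165,(r+.5)/5-.5+145)
o=[("top",t(453,122),TR[0]),("top",t(470,106),TR[1]),("top",t(648,147),TR[2]),("top",t(663,165),TR[3]),("side",s(217,82),TR[1]),("side",s(229,94),TR[0])]
q,r=fit_tray(o,[.4641,.1036,.0882],-.2);print(q,r)
st=np.array([.7945,.0078]);Rm=R.from_euler('z',.201)
bar=np.array([.4641,.1036])+q[0]*np.array([-np.sin(q[1]),np.cos(q[1])])
c=bar+.123*np.array([np.cos(q[1]),np.sin(q[1])])
d=Rm.apply([*(c-st),0]);print("tray centre in stove frame",d, "want y .030")
E
```

```text
[ 3.84367378e-04 -1.93054872e-01  2.63510613e-02 -4.40857706e-05] [[-0.1 -0.2]
 [ 0.6  0.4]
 [ 0.  -0.3]
 [-0.4  0.1]
 [ 2.4  1.5]
 [-2.9 -2.7]]
tray centre in stove frame [-0.21988153  0.02926877  0.        ] want y .030
```

Alignment is good (lateral 0.7 mm, yaw 0.01 rad). I start inserting along +y of the tool, 2 mm higher.

Request:
jog_arm([
  {"fingers": 1,"xyz": [0,0.6,-0.2],"angular": [0,0,0]},
  {"fingers": 1,"xyz": [0,1.6,-0.2],"angular": [0,0,0]},
  {"fingers": 1,"xyz": [0,2.6,-0.2],"angular": [0,0,0]},
  {"fingers": 1,"xyz": [0,3.4,-0.2],"angular": [0,0,0]},
  {"fingers": 1,"xyz": [0,4.2,-0.2],"angular": [0,0,0]},
  {"fingers": 1,"xyz": [0,5,-0.2],"angular": [0,0,0]},
  {"fingers": 1,"xyz": [0,5.8,-0.2],"angular": [0,0,0]},
  {"fingers": 1,"xyz": [0,6.6,-0.2],"angular": [0,0,0]},
])

```text
clock: 16.4
position: [0.5281, 0.0908, 0.092]
ee_rot: [-2.432, -1.987, 0.002]
force: [-17.5, 11.6, -1.1]
width: 0.107
```

Request:
jog_arm([
  {"fingers": 1,"xyz": [0.1,-0.4,0],"angular": [0,0,0]},
  {"fingers": 1,"xyz": [0.25,-0.4,0],"angular": [0,0,0]},
  {"fingers": 1,"xyz": [0.25,-0.4,0],"angular": [0,0,0]},
])

```text
clock: 16.77
position: [0.5254, 0.0938, 0.0924]
ee_rot: [2.433, 1.987, 0.001]
force: [0.4, -0.3, -3.6]
width: 0.102
```

```bash
python3 - <<'E'
from h import *
o=arm.observe();f=R.from_euler('z',.201)
print('F stove',f.apply(o['force']).round(1),'M',f.apply(o['ft_torque']).round(2),f.apply(o['position']-[.7945,.0078,.04]).round(4)); go(o['position'],np.pi/2-.201)
E
```

```text
F stove [ 0.4 -0.2 -3.6] M [-0.08  0.18  0.01] [-0.2808  0.0305  0.0524]
xyz cm [0. 0. 0.] ang [ 0. -0.  0.]
```

Request:
jog_arm([
  {"fingers": 1,"xyz": [0,0.4,0],"angular": [0,0,0]},
  {"fingers": 1,"xyz": [0,0.9,0],"angular": [0,0,0]},
  {"fingers": 1,"xyz": [0,1.4,0],"angular": [0,0,0]},
  {"fingers": 1,"xyz": [0,1.9,0],"angular": [0,0,0]},
])

```text
clock: 17.27
position: [0.5443, 0.0897, 0.0922]
ee_rot: [2.433, 1.987, 0.0]
force: [-0.3, 0.9, -2.6]
width: 0.102
```

```bash
cat > f.py <<'E'
from h import *
o=arm.observe();f=R.from_euler('z',.201)
print('F stove',f.apply(o['force']).round(1),'M',f.apply(o['ft_torque']).round(2),f.apply(o['position']-[.7945,.0078,.04]).round(4),o['width']); go(o['position'],np.pi/2-.201)
E
python3 f.py
```

```text
F stove [-0.4  0.8 -2.6] M [-0.08  0.23 -0.01] [-0.2615  0.0303  0.0522] 0.10210179596251677
xyz cm [0. 0. 0.] ang [ 0.  0. -0.]
```

Request:
jog_arm([
  {"fingers": 1,"xyz": [0,0.5,0],"angular": [0,0,0]},
  {"fingers": 1,"xyz": [0,1.2,0],"angular": [0,0,0]},
  {"fingers": 1,"xyz": [0,2,0],"angular": [0,0,0]},
  {"fingers": 1,"xyz": [0,2.8,0],"angular": [0,0,0]},
  {"fingers": 1,"xyz": [0,3.5,0],"angular": [0,0,0]},
  {"fingers": 1,"xyz": [0,4,0],"angular": [0,0,0]},
])

```text
clock: 18.02
position: [0.5835, 0.0818, 0.0922]
ee_rot: [-2.433, -1.987, -0.0]
force: [-0.4, -0.1, -4.0]
width: 0.102
```

```bash
python3 f.py
```

```text
F stove [-0.3 -0.2 -4. ] M [ 0.02  0.2  -0.01] [-0.2215  0.0304  0.0522] 0.10227982268478412
xyz cm [0. 0. 0.] ang [ 0. -0. -0.]
```

Request:
jog_arm([
  {"fingers": 1,"xyz": [0,0.5,0],"angular": [0,0,0]},
  {"fingers": 1,"xyz": [0,1.2,0],"angular": [0,0,0]},
  {"fingers": 1,"xyz": [0,2,0],"angular": [0,0,0]},
  {"fingers": 1,"xyz": [0,2.8,0],"angular": [0,0,0]},
  {"fingers": 1,"xyz": [0,3.5,0],"angular": [0,0,0]},
  {"fingers": 1,"xyz": [0,3.8,0],"angular": [0,0,0]},
  {"fingers": 1,"xyz": [0,3.8,0.2],"angular": [0,0,0]},
  {"fingers": 1,"xyz": [0,3.8,0.3],"angular": [0,0,0]},
])

```text
clock: 19.02
position: [0.62, 0.0744, 0.089]
ee_rot: [-2.433, -1.987, 0.001]
force: [-0.9, -0.2, -2.5]
width: 0.107
```

```bash
python3 f.py
```

```text
F stove [-0.8 -0.4 -2.5] M [-0.03  0.22 -0.03] [-0.1843  0.0304  0.049 ] 0.10693251588842183
xyz cm [0. 0. 0.] ang [-0.  0.  0.]
```

Request:
jog_arm([
  {"fingers": 1,"xyz": [0,0,0.1],"angular": [0,0,0]},
  {"fingers": 1,"xyz": [0,0,0.15],"angular": [0,0,0]},
  {"fingers": 0.6,"xyz": [0,0,0.15],"angular": [0,0,0]},
  {"fingers": 0.45,"xyz": [0,0,0.15],"angular": [0,0,0]},
  {"fingers": 0.45,"xyz": [0,0,0.15],"angular": [0,0,0]},
  {"fingers": 0.45,"xyz": [0,0,-1.5],"angular": [0,0,0]},
  {"fingers": 0.45,"xyz": [0,0,-4],"angular": [0,0,0]},
  {"fingers": 0.45,"xyz": [0,0,-7],"angular": [0,0,0]},
  {"fingers": 0.45,"xyz": [0,-3,-9],"angular": [0,0,0]},
])

```text
clock: 20.15
position: [0.5928, 0.0801, 0.1818]
ee_rot: [2.434, 1.984, 0.005]
force: [-0.3, 0.6, -1.0]
width: 0.274
```

```bash
python3 - <<'E'
exec(open('f.py').read())
print(o['joints'].round(2))
f=R.from_euler('z',-.201)
for x in(-.215,-.145-.0): 
  p=f.apply([x-.02,.0304,.0])+[.7945,.0078,.04]
  for zz in (.18,.088):
    for ps in(-.201,np.pi-.201): go([p[0],p[1],zz],ps)
E
```

```text
F stove [-0.4  0.5 -1. ] M [ 0.04 -0.1  -0.02] [-0.2121  0.0305  0.1418] 0.274229501785917
xyz cm [0. 0. 0.] ang [ 0.003 -0.002 -0.002]
[ 0.14  0.5  -0.52  1.69  0.28  1.02 -0.68]
xyz cm [-0.02 -2.29  0.17] ang [ 0.002 -0.004  1.569]
xyz cm [-0.02 -2.29  0.17] ang [ 0.004  0.002 -1.573]
xyz cm [-0.03 -2.32  9.37] ang [ 0.002 -0.004  1.569]
xyz cm [-0.03 -2.32  9.37] ang [ 0.004  0.002 -1.573]
xyz cm [-0.01  4.71  0.19] ang [ 0.002 -0.004  1.569]
xyz cm [-0.01  4.71  0.19] ang [ 0.004  0.002 -1.573]
xyz cm [-0.02  4.68  9.39] ang [ 0.002 -0.004  1.569]
xyz cm [-0.02  4.68  9.39] ang [ 0.004  0.002 -1.573]
```

Request:
jog_arm([
  {"fingers": 0.13,"xyz": [0,-1,0],"angular": [0,0,-0.17]},
  {"fingers": 0.13,"xyz": [0,-2.3,0],"angular": [0,0,-0.34]},
  {"fingers": 0.13,"xyz": [0,-2.3,0],"angular": [0,0,-0.51]},
  {"fingers": 0.13,"xyz": [0,-2.3,0],"angular": [0,0,-0.68]},
  {"fingers": 0.13,"xyz": [0,-2.3,0],"angular": [0,0,-0.85]},
  {"fingers": 0.13,"xyz": [0,-2.3,0],"angular": [0,0,-1.02]},
  {"fingers": 0.13,"xyz": [0,-2.3,0],"angular": [0,0,-1.19]},
  {"fingers": 0.13,"xyz": [0,-2.3,0],"angular": [0,0,-1.36]},
  {"fingers": 0.13,"xyz": [0,-2.3,0],"angular": [0,0,-1.5]},
  {"fingers": 0.13,"xyz": [0,-2.3,0],"angular": [0,0,-1.573]},
  {"fingers": 0.13,"xyz": [0,-2.3,0],"angular": [0,0,-1.573]},
])

```text
clock: 21.52
position: [0.5687, 0.0848, 0.1801]
ee_rot: [0.313, 3.125, 0.0]
force: [0.7, -0.1, -0.1]
width: 0.437
```

```bash
python3 - <<'E'
exec(open('f.py').read())
print(o['joints'].round(2))
f=R.from_euler('z',-.201)
for x in(-.235,-.178):
  p=f.apply([x,.0304,.048])+[.7945,.0078,.04]; go(p,np.pi-.201)
E
```

```text
F stove [ 0.7  0.  -0.1] M [ 0.02 -0.13 -0.05] [-0.2367  0.0303  0.1401] 0.43679013917977283
xyz cm [0. 0. 0.] ang [1.000e-03 1.000e-03 1.572e+00]
[ 0.38  0.58 -0.91  1.73  0.51  1.09  0.67]
xyz cm [-0.16  0.    9.21] ang [0.    0.001 0.001]
xyz cm [-5.86 -0.    9.22] ang [0.    0.001 0.001]
```

Now -x of the tool is the insertion direction. I descend behind the bar, then push forward in a separate call.

Request:
jog_arm([
  {"fingers": 0.13,"xyz": [0,0,3],"angular": [0,0,0]},
  {"fingers": 0.13,"xyz": [0,0,6],"angular": [0,0,0]},
  {"fingers": 0.13,"xyz": [0,0,8],"angular": [0,0,0]},
  {"fingers": 0.13,"xyz": [0,0,9.2],"angular": [0,0,0]},
  {"fingers": 0.13,"xyz": [-1,0,9.2],"angular": [0,0,0]},
  {"fingers": 0.13,"xyz": [-2,0,9.2],"angular": [0,0,0]},
  {"fingers": 0.13,"xyz": [-3,0,9.2],"angular": [0,0,0]},
  {"fingers": 0.13,"xyz": [-3.6,0,9.2],"angular": [0,0,0]},
])

```text
clock: 22.52
position: [0.6047, 0.0775, 0.0876]
ee_rot: [0.313, 3.125, 0.0]
force: [-2.4, -0.7, -0.2]
width: 0.433
```

```bash
python3 f.py
```

```text
F stove [-2.2 -1.1 -0.2] M [-0.09  0.27 -0.06] [-0.1999  0.0304  0.0476] 0.43341892968920015
xyz cm [0. 0. 0.] ang [1.000e-03 0.000e+00 1.572e+00]
```

Request:
jog_arm([
  {"fingers": 0.13,"xyz": [-0.5,0,0],"angular": [0,0,0]},
  {"fingers": 0.13,"xyz": [-1,0,0],"angular": [0,0,0]},
  {"fingers": 0.13,"xyz": [-1.4,0,0],"angular": [0,0,0]},
  {"fingers": 0.13,"xyz": [-1.6,0,0],"angular": [0,0,0]},
])

```text
clock: 23.02
position: [0.6194, 0.0747, 0.0873]
ee_rot: [-0.312, -3.126, -0.0]
force: [-4.5, 0.3, 2.3]
width: 0.434
```

```bash
python3 f.py
```

```text
F stove [-4.5 -0.6  2.3] M [0.16 0.59 0.01] [-0.185   0.0306  0.0473] 0.43378368464539513
xyz cm [0. 0. 0.] ang [-0.    -0.     1.573]
```

Request:
jog_arm([
  {"fingers": 0.13,"xyz": [-0.2,0,0],"angular": [0,0,0]},
  {"fingers": 0.13,"xyz": [-0.4,0,0],"angular": [0,0,0]},
  {"fingers": 0.13,"xyz": [-0.6,0,0],"angular": [0,0,0]},
  {"fingers": 0.13,"xyz": [-0.7,0,0],"angular": [0,0,0]},
])

```text
clock: 23.52
position: [0.6245, 0.0739, 0.087]
ee_rot: [-0.311, -3.123, 0.0]
force: [-10.6, 3.0, 6.1]
width: 0.438
```

```bash
python3 f.py
```

```text
F stove [-11.    0.8   6.1] M [-0.01  2.35 -0.41] [-0.1798  0.0308  0.047 ] 0.438345669432648
xyz cm [0. 0. 0.] ang [-0.003 -0.002  1.573]
```

Request:
jog_arm([
  {"fingers": 0.13,"xyz": [-0.2,0,0],"angular": [0,0,0]},
  {"fingers": 0.13,"xyz": [-0.35,0,0],"angular": [0,0,0]},
  {"fingers": 0.13,"xyz": [-0.35,0,0],"angular": [0,0,0]},
])

```text
clock: 23.9
position: [0.6246, 0.0739, 0.0865]
ee_rot: [-0.308, -3.117, 0.002]
force: [-21.5, 3.8, 10.3]
width: 0.434
```

```bash
python3 f.py; python3 - <<'E'
from h import *
a=imaging.get_image("side")[:,:,::-1]; b=imaging.get_image("top")[:,:,::-1]
z=lambda i,c,r,w,h,s:cv2.resize(i[r:r+h,c:c+w],(w*s,h*s),interpolation=cv2.INTER_CUBIC)
cv2.imwrite("pics/push.png",np.hstack([z(a,220,130,60,75,6),z(b,160,145,70,75,6)]))
E
```

```text
F stove [-21.9  -0.5  10.3] M [-0.42  4.28 -0.72] [-0.1797  0.0309  0.0465] 0.4338120957137515
xyz cm [0. 0. 0.] ang [-0.009 -0.005  1.575]
```

The push met a hard stop at the expected position (x -0.1797 against -0.178, 22 N). I retract and look.

Request:
jog_arm([
  {"fingers": 0.13,"xyz": [1,0,0],"angular": [0,0,0]},
  {"fingers": 0.13,"xyz": [3,0,0],"angular": [0,0,0]},
  {"fingers": 0.13,"xyz": [5,0,-2],"angular": [0,0,0]},
  {"fingers": 0.13,"xyz": [6,0,-6],"angular": [0,0,0]},
  {"fingers": 0.13,"xyz": [9,0,-11],"angular": [0,0,0]},
  {"fingers": 0.13,"xyz": [13,4,-16],"angular": [0,0,0]},
  {"fingers": 0.13,"xyz": [17,9,-18],"angular": [0,0,0]},
  {"fingers": 0.13,"xyz": [18,14,-18],"angular": [0,0,0]},
  {"fingers": 0.13,"xyz": [18,19,-18],"angular": [0,0,0]},
  {"fingers": 0.13,"xyz": [18,24,-18],"angular": [0,0,0]},
])

```text
clock: 25.25
position: [0.5024, 0.3455, 0.2703]
ee_rot: [0.314, 3.121, 0.003]
force: [-1.2, -3.7, 40.0]
width: 0.438
```

```bash
python3 - <<'E'
from h import *
print(arm.observe()['position'],arm.observe()['force'])
a=imaging.get_image("side")[:,:,::-1]; b=imaging.get_image("top")[:,:,::-1]
cv2.imwrite("pics/s2.png",a);cv2.imwrite("pics/t2.png",b)
z=lambda i,c,r,w,h,s:cv2.resize(i[r:r+h,c:c+w],(w*s,h*s),interpolation=cv2.INTER_CUBIC)
cv2.imwrite("pics/home.png",np.hstack([z(a,205,100,80,110,5),z(b,160,145,80,110,5)]))
f=R.from_euler('z',-.201)
P=f.apply([[-.163-.005,.08,.093-.04+.0],[-.168,-.02,.053],[-.118,.124,.056],[-.118,-.064,.056]])+[.7945,.0078,.04]
print('side',((proj('side',P)-(205,100)+.5)*5).round(0).tolist(),'top',((proj('top',P)-(160,145)+.5)*5+(400,0)).round(0).tolist())
E
```

```text
[0.5024084  0.34548324 0.27027732] [-1.24065649 -3.72242593 39.95739275]
side [[252.0, 254.0], [249.0, 326.0], [314.0, 223.0], [313.0, 359.0]] top [[504.0, 140.0], [644.0, 172.0], [458.0, 56.0], [722.0, 115.0]]
```

View pics/home.png

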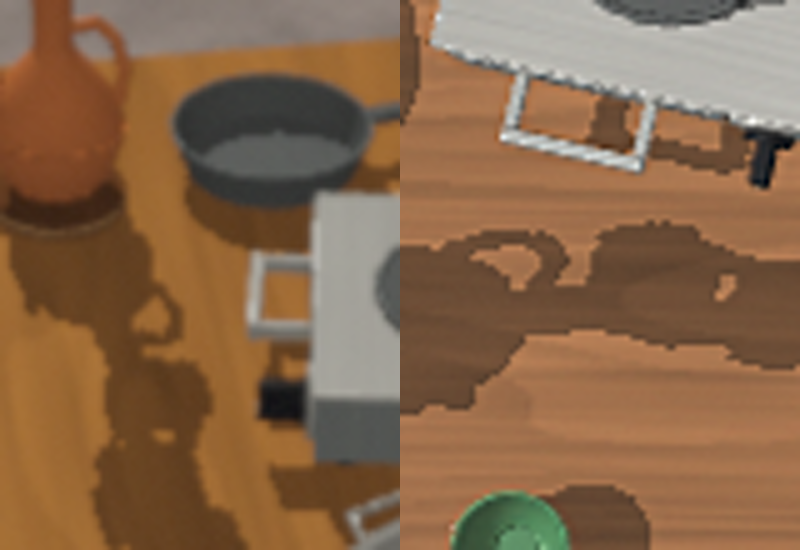

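The last retreat went the wrong way: I took tool +y to be away from the jebena. A fingertip now rests on the jebena's lip (about 40 N). The jebena still stands, so I lift straight up at once.

Request:
jog_arm([
  {"fingers": 0.13,"xyz": [0,0,-2],"angular": [0,0,0]},
  {"fingers": 0.13,"xyz": [0,0,-5],"angular": [0,0,0]},
  {"fingers": 0.13,"xyz": [0,0,-9],"angular": [0,0,0]},
  {"fingers": 0.13,"xyz": [0,0,-9],"angular": [0,0,0]},
])

```text
clock: 25.85
position: [0.5018, 0.3447, 0.3606]
ee_rot: [0.313, 3.121, 0.007]
force: [0.7, -0.7, -1.0]
width: 0.432
```

```bash
python3 - <<'E'
from h import *
print(arm.observe()['position'],arm.observe()['force'])
go([.40,-.05,.36],np.pi-.201)
E
```

```text
[0.50184875 0.34467775 0.36064118] [ 0.66065984 -0.67087353 -1.02996354]
xyz cm [  2.15 -40.7   -0.15] ang [0.005 0.005 0.001]
```

Request:
jog_arm([
  {"fingers": 0.13,"xyz": [0.3,-4,0],"angular": [0,0,0]},
  {"fingers": 0.13,"xyz": [0.5,-8,0],"angular": [0,0,0]},
  {"fingers": 0.13,"xyz": [0.8,-13,0],"angular": [0,0,0]},
  {"fingers": 0.13,"xyz": [1,-18,0],"angular": [0,0,0]},
  {"fingers": 0.13,"xyz": [1.2,-23,0],"angular": [0,0,0]},
  {"fingers": 0.13,"xyz": [1.5,-28,0],"angular": [0,0,0]},
  {"fingers": 0.13,"xyz": [1.8,-33,0],"angular": [0,0,0]},
  {"fingers": 0.13,"xyz": [2,-37,0],"angular": [0,0,0]},
  {"fingers": 0.13,"xyz": [2.1,-40,0],"angular": [0,0,0]},
  {"fingers": 0.13,"xyz": [2.1,-40,0],"angular": [0,0,0]},
])

```text
clock: 27.1
position: [0.4006, -0.0475, 0.3568]
ee_rot: [0.321, 3.125, -0.002]
force: [1.1, 1.3, -0.2]
width: 0.438
```

```bash
python3 - <<'E'
from h import *
print(arm.observe()['position'],arm.observe()['clock'])
a=imaging.get_image("side")[:,:,::-1]; b=imaging.get_image("top")[:,:,::-1]
cv2.imwrite("pics/s3.png",a);cv2.imwrite("pics/t3.png",b)
z=lambda i,c,r,w,h,s:cv2.resize(i[r:r+h,c:c+w],(w*s,h*s),interpolation=cv2.INTER_CUBIC)
cv2.imwrite("pics/final.png",np.hstack([z(a,190,90,80,110,5),z(b,100,145,80,110,5)]))
P=[[.5055,.2985,.056],[.5055,.2985,.251]]
print('side',((proj('side',P)-(190,90)+.5)*5).round(0).tolist(),'top',((proj('top',P)-(100,145)+.5)*5+(400,0)).round(0).tolist())
# stove/knob, tray region change vs first pictures
t1=cv2.imread('pics/t1.png').astype(int); 
for n,(c,r,w,h) in dict(knob=(225,165,20,20),pan=(95,130,50,50),bowl=(168,242,28,26),col=(280,120,75,60)).items():
    print(n,np.abs(t1-b)[r:r+h,c:c+w].mean().round(1),np.abs(cv2.imread('pics/top0.png').astype(int)-b)[r:r+h,c:c+w].mean().round(1))
E
```

```text
[ 0.40058795 -0.04754803  0.35678543] 27.1
side [[133.0, 238.0], [125.0, 37.0]] top [[555.0, 339.0], [459.0, 332.0]]
knob 7.4 18.2
pan 2.2 2.8
bowl 23.7 22.4
col 3.3 4.3
```

View pics/final.png

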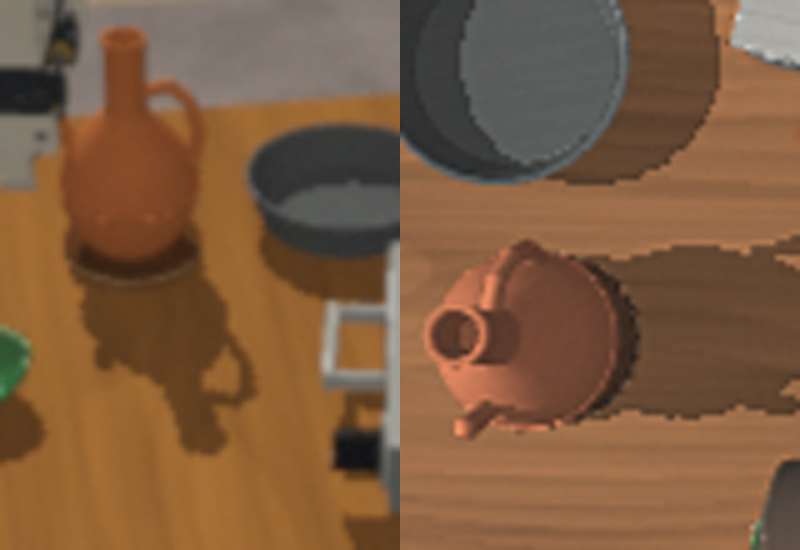

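The jebena is still upright on its stand: lip at top crop (459,335) against a predicted (459,332), side (125,37) as predicted. In the earlier "home" crop the tray's bar is within 1 px of its predicted home position and parallel to the stove front. The arm is clear, so I hand in.

```bash
python3 -c "
from cell import job
print(job.sign_off())"
```

```text
the job is handed in; nothing more can be done
None
```

The tray is in the slot and the jebena is on its stand, and I handed in at about 27 s of the 58 s allowed. One mistake on the way may count against it: I pressed a fingertip on the jebena's lip at 40 N.

**What I did**
- I lifted the jebena by its neck and set it down on the round stand.
- I carried the grey tray by its handle over the knob and slid it most of the way into the slot. Then I let go and pushed it the rest of the way with the fingers.

**Last checks**
- **Tray:** the push stopped hard at 22 N with no further motion, about 2 mm from the predicted home position. In the picture the handle is within 1 pixel (about 3.6 mm) of home and parallel to the stove front. I could not see the plate's contact itself.
- **Jebena:** it stands upright on its stand, with the lip within 1 pixel of the prediction in both views.
- **Pan and colander:** both are unchanged in the final pictures.
- **Knob:** it looks unchanged to the eye in both views. The pixel comparison around it did differ, which I put down to the tray's and jebena's shadows.
- **Bowl:** it was hidden by the arm in the last picture. In the picture before that it was visible and looked undisturbed.

**What went wrong**
- **Force on the jebena:** on the retreat after the push I took one tool axis the wrong way round, and a fingertip came down on the standing jebena's lip. The wrist read 39.96 N when I looked, and the peak may have been higher. I lifted straight off, and the jebena did not tip or shift visibly.
- **First insertion try:** the tray touched the slot's side at about 20 N. I backed off, shifted it about 2 mm sideways, and it then went in freely.

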